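# Tension two slack spokes of a barrow wheel

### The arm

A 6-joint arm with a two-finger parallel gripper is mounted at the origin on the work surface. World frame = base frame: x ahead of the robot, y to its left, z up, the work surface at z = 0. Lengths are in mm, angles in degrees, forces in N, time in s.
With the tool pointing down it reaches from about 250 to 725 mm from the base axis. Payload 4 kg.
Tool frame: the origin (TCP) lies at the very end of the fingers, on their centre line; the grasp point (between the pads) lies 19 mm behind it; y points along the fingers, z is the direction in which the jaws open and shut, and the axes are right-handed (so a half turn about y gives the same grasp; the last joint's range is limited). The gripper opens to 85 mm and grips with 20 to 120 N. Pads are 22 mm wide; open, the fingers measure 114 mm over their backs; the gripper's body (76 mm by 85 mm) begins 54 mm behind the grasp point. The pads swing forward as they close: fully open they stand 13 mm farther back than shut.
Start: joints at [77.292, 13.785, 0.286, 76.501, 0, 90], TCP at [109.991, 487.751, 205.506] pointing down, gripper open.
Joint ranges: [-155.79, 155.79], [-60.16, 107.12], [-62.33, 73.08], [-114, 123.19], [-81.49, 82.49], [-180, 180]. Speed limits (degrees/s): [159.86, 159.86, 180, 180, 180, 180].

### API

Orientations are given as [roll, pitch, yaw] about the fixed x, y, z axes, in that order (R = Rz(yaw) Ry(pitch) Rx(roll)).
In Python, from rig import env, solver, sense, read_camera, order gives the robot as it stands. Calls block until the motion is done:
- env.move_pose(position, orientation): joint-space move of the TCP to a pose.
- env.move_linear(position, feed=150, orientation=None, guard=None): straight line of the TCP; orientation=None keeps the orientation; feed is the mean speed in mm/s. With guard (N) it stops when the force on the tool has changed by that much, and returns True; else False.
- env.move_j(angles): joint-space move.
- env.grip(opening, newtons=None): opening from 0.0 (shut) to 1.0 (fully open); newtons is the grip in N (None keeps the last); returns when the fingers have stopped.
- env.wait(seconds).
- solver.ik(position, orientation): joint angles nearest the present ones, or None.
- sense(): the state.
- read_camera(name): name is "side" or "top"; returns a dict with "pixels" (400x640x3 uint8, red, green, blue), "fov_y" (degrees; the focal length in pixels is half the picture's height over the tangent of half this angle, whatever the lens; pixels are square), "cx", "cy" (the principal point, pixels), "camera_from_world" (4x4, takes a point from world to camera coordinates). Camera axes: x right, y down, z forward; pixel columns grow to the right and rows downward; lengths in mm; the calibration is good to about 2 mm. A picture is of the moment at which its call begins. There is no depth.
A pose or a line that the arm cannot do raises env.IKError and nothing moves.
- order.job_done(): hands the job in, once; it reports no verdict.
The state is a dict: "time_s": time; "qpos": joint angles; "joint_velocities": joint speeds; "joint_torque": joint torques, N m; "ee_pos": TCP position; "orientation": TCP orientation; "wrist_force": force on the tool from outside, world axes, zero at the start; "ft_torque": the same for the moment, N m; "finger_gap": opening from 0.0 (shut) to 1.0 (fully open).
Only numpy, scipy, OpenCV 4.12 (cv2) and the standard library are available. Lean on these libraries where they do the work, as an engineer would, in place of code of your own. Each camera call takes 0.05 s, during which the arm holds its last target. There are 200 camera calls.

### The job

The two spokes whose nipples stand uppermost on this barrow wheel's rim are slack. Take the T-handle nipple driver and screw them clockwise in order round the rim, starting with the one beside the valve hole: turn each nipple until it just bites, and from there give the first one quarter turn and the second two quarter turns. Bear down only lightly on the driver, knock nothing, and stand the driver back in its hole in the wooden block.

Things in the scene. Friction and masses are not known exactly. Their poses are not given: they have to be found in the camera images.
- hub (a point): Hub centre of the wheel, upright in a green truing stand fixed to the table; axle (x axis here) level, 130 mm up, clamped so that light pushes do not turn the wheel. Bare aluminium rim, outer radius 115, width 40; its channel faces outward, 32 wide, 16 deep, floor at radius 99. 20 nipples 18 deg apart along its middle. The dark 11 mm valve hole is half-way between head_a and the tight nipple beyond it.
- head_a (a point): Top centre of the FIRST slack nipple's brass head, beside the valve hole (head_b lies 18 deg on, towards -y), 112.5 mm from the hub centre. Head 10 mm square, 13.5 tall above the channel floor, its top 3.5 mm tapering to 5.5 square. z = outward along the spoke (up to 16 deg off vertical), x = along the axle. These axes do not turn with the nipple: how its square stands is unknown, to be felt or seen.
- head_b (a point): The same point and axes for the SECOND slack nipple.
- spoke_a (a joint): Turn of the first nipple past its bite, rad: 0 while slack, then grows clockwise as seen from outside looking to the hub (1.57 = a quarter turn). A slack nipple first turns clockwise freely (0.05 N m) by an unknown 0.1 to 1.0 rad, then bites: about 0.10 N m from there, and it stays where it is left. Turned back, it runs free up to 1.6 rad before this value falls. Socket play on the square: 0.33 rad.
- spoke_b (a joint): The same for the second nipple (3.14 = two quarter turns past the bite).
- driver_grip (a point): Centre of the driver's black T-handle bar, where to grip: 80 mm long (x axis here), 16 wide (y), 20 tall (z, up along the shaft). Steel shaft 10 mm thick below it. 0.25 kg. It starts upright in the middle hole of the wooden block, on the hole's axis, nose on its floor.
- driver_nose (a point): Centre of the driver's socket mouth, 78 mm below the bar's centre on the driver's axis. Nose 21 mm across; square recess 11.5 mm wide, 14.5 deep, its sides parallel and square to the T-bar. Fully seated, the mouth rests on the channel floor, 13.5 mm below the top of the nipple head; not yet over the square, it is stopped 7 to 12 mm above the floor.
- hole (a point): Mouth centre of the driver's hole in the wooden block (75 x 130 mm, top 45 mm up, fixed to the table): round, 28 mm across, 35 deep, chamfered, z up. A smaller empty hole on either side of it.
- tin: Round steel tin with a paper band, 80 mm across, 110 tall, origin under its centre; leave it.
- maquette: Plaster torso 180 mm tall on a 90 mm wooden board, origin under its centre; leave it.
- clamp: Dark steel bar clamp with wooden handle lying flat, about 220 mm long, 20 high; leave it.
Mind the look-alikes: they are no part of the job. Of the things like the part that bears driver_grip, leave any that is pink, turquoise or yellow; of the rest the smaller one is meant.

How it is judged:
By the outcome, as a careful person would: the job done as asked, in the order asked, and still so for the second after the job is handed in, with the robot touching nothing.
It also fails if it takes over 69 s, if anything falls off the work surface, if the arm or the gripper's body presses on something with over 40 N, if the wrist force passes 120 N, or if a joint passes its speed limit or range.

## Working session

There is one attempt and no reset: what is moved stays moved. The work goes in short steps, each a Python script; the robot and the scene stay as the last script left them, time stands still between calls to the robot, and variables do not carry over. Pictures are saved under pics/ and viewed, about 8 in all and at most 12, crops included, and the job is handed in when it is done.

```bash
ls; mkdir -p pics; python3 - <<'E'
from rig import env,solver,sense,read_camera,order
import cv2,numpy as np
print(sense())
for n in("side","top"):
    c=read_camera(n);cv2.imwrite(f"pics/{n}0.png",c["pixels"][:,:,::-1])
    print(n,c["fov_y"],c["cx"],c["cy"],np.round(c["camera_from_world"],4).tolist())
E
```

```text
pics
{'time_s': 0.0, 'qpos': array([7.72933361e+01, 1.38323402e+01, 2.14107438e-01, 7.65017616e+01,
       1.44665086e-03, 9.00024576e+01]), 'joint_velocities': array([ 0.04885882, -0.0750303 , -0.04581025,  0.031734  ,  0.06134522,
       -0.03903524]), 'joint_torque': array([ 3.39191693e-04, -3.72318470e+01,  2.52406186e+01,  1.71496568e-02,
       -1.12904959e-04,  2.12413660e-06]), 'ee_pos': array([109.82139081, 487.08960668, 204.61440244]), 'orientation': array([-9.01199945e+01,  1.44150067e-03, -1.27091245e+01]), 'wrist_force': array([-0.92739361, -0.35800976,  0.6873317 ]), 'ft_torque': array([-0.00094041,  0.01358805, -0.00046949]), 'finger_gap': 0.9994687086553296}
side 46.843185600757714 324.65118374793553 203.82176190945515 [[0.9957, -0.0892, -0.0237, -562.5951], [-0.0727, -0.5997, -0.7969, 123.5626], [0.0569, 0.7952, -0.6036, 1499.4015], [0.0, 0.0, 0.0, 1.0]]
top 45.04683043862286 327.5761256345427 199.65043102596016 [[0.022, -0.9997, -0.004, -89.6836], [-0.9855, -0.0211, -0.1685, 559.247], [0.1684, 0.0077, -0.9857, 1336.2073], [0.0, 0.0, 0.0, 1.0]]
```

View pics/side0.png

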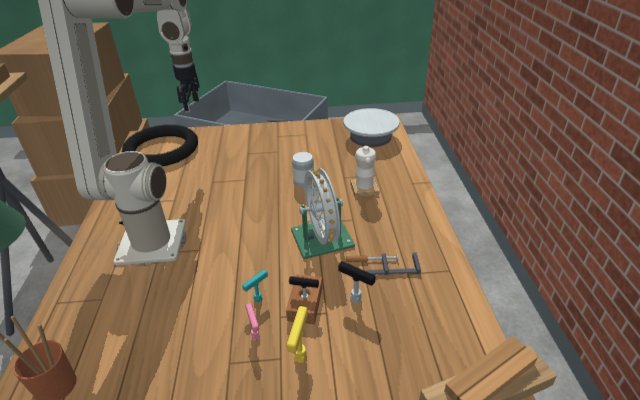

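View pics/top0.png

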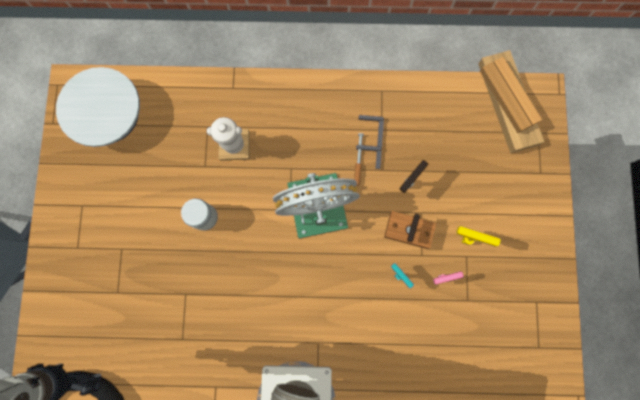

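The side view shows two black T-handles. One stands in the wooden block at side (303,282) / top (414,228), and a longer one stands beside it at side (356,272) / top (414,176). Turquoise, pink and yellow ones are also there. The smaller black one, in the block's middle hole, fits the description. I'll confirm it and the wheel in one enlarged crop sheet.

```bash
python3 - <<'E'
import cv2,numpy as np
s=cv2.imread("pics/side0.png");t=cv2.imread("pics/top0.png")
r=lambda im,x,y,w,h,k:cv2.resize(im[y:y+h,x:x+w],None,fx=k,fy=k,interpolation=cv2.INTER_CUBIC)
a=r(s,290,160,66,100,6)   # 396x600 wheel side
b=r(t,268,170,100,75,4)   # 400x300 wheel top
c=r(t,380,155,67,100,3)   # 201x300
d=r(s,270,255,66,100,3)[:300,:199]
out=np.zeros((600,796,3),np.uint8);out[:,:396]=a;out[:300,396:]=b[:, :400];out[300:,396:597]=c;out[300:,597:597+d.shape[1]]=d[:, :199]
cv2.imwrite("pics/c1.png",out)
E
```

```text
(no output)
```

View pics/c1.png

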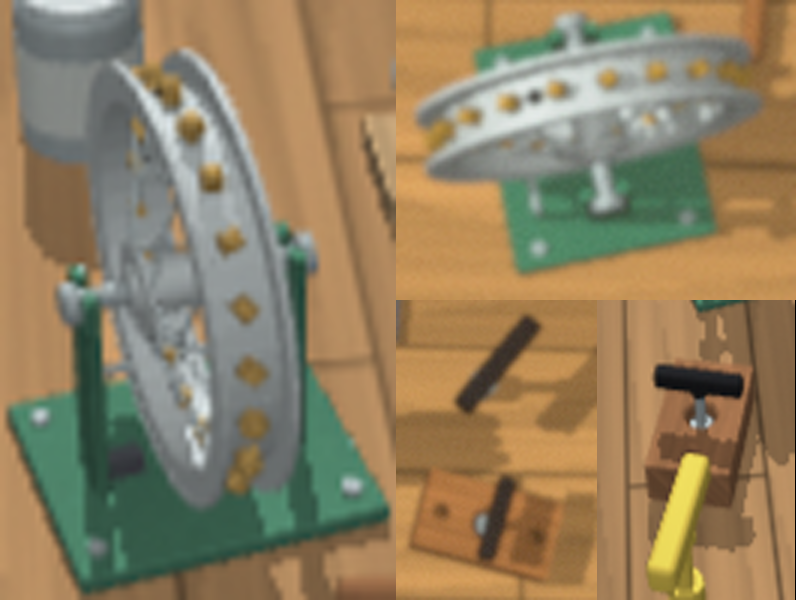

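```bash
cat > h.py <<'E'
from rig import env,solver,sense,read_camera,order
import cv2,numpy as np
from scipy.spatial.transform import Rotation as R
class Cam:
    def __init__(s,n):
        c=read_camera(n);s.im=np.ascontiguousarray(c["pixels"]);s.T=c["camera_from_world"]
        s.f=200/np.tan(np.radians(c["fov_y"]/2));s.c=np.array([c["cx"],c["cy"]])
    def proj(s,p):
        q=np.atleast_2d(p)@s.T[:3,:3].T+s.T[:3,3];return s.f*q[:,:2]/q[:,2:]+s.c
    def ray(s,uv):
        d=np.r_[(np.array(uv)-s.c)/s.f,1]@s.T[:3,:3];return -s.T[:3,:3].T@s.T[:3,3],d/np.linalg.norm(d)
    def onz(s,uv,z):
        o,d=s.ray(uv);return o+d*(z-o[2])/d[2]
def blobs(m,amin):
    n,l,st,ce=cv2.connectedComponentsWithStats(m.astype(np.uint8));return [(ce[i],st[i,4],l==i) for i in range(1,n) if st[i,4]>=amin]
def tri(a,ua,b,ub):
    A=0;y=0;P=[]
    for o,d in(a.ray(ua),b.ray(ub)):
        M=np.eye(3)-np.outer(d,d);A=A+M;y=y+M@o
    return np.linalg.solve(A,y)
E
python3 - <<'E'
from h import *
t=Cam("top");s=Cam("side")
for c,nm,win,bw in((t,"top",(270,172,365,222),(395,205,435,250)),(s,"side",(300,165,345,245),(285,270,322,295))):
    hsv=cv2.cvtColor(c.im,cv2.COLOR_RGB2HSV).astype(int)
    m=np.zeros(hsv.shape[:2],bool);x0,y0,x1,y1=win
    m[y0:y1,x0:x1]=((hsv[...,1]>90)&(hsv[...,0]>12)&(hsv[...,0]<30))[y0:y1,x0:x1]
    print(nm,"brass",[(np.round(b[0],1).tolist(),int(b[1])) for b in blobs(m,4) if b[1]<60])
    m=np.zeros(hsv.shape[:2],bool);x0,y0,x1,y1=bw
    m[y0:y1,x0:x1]=((hsv[...,2]<60))[y0:y1,x0:x1]
    for b in blobs(m,30):
        r=cv2.minAreaRect(np.argwhere(b[2])[:,::-1].astype(np.float32));print(" bar",np.round(b[0],2),b[1],r)
        bx=cv2.boxPoints(r); print(np.round([c.onz(p,95)for p in bx],1).tolist(), c.onz(b[0],95).round(1))
print("a,b z=240",t.onz((308.3,192.5),236),t.onz((321.3,189.7),240))
print(s.proj([t.onz((308.3,192.5),236),t.onz((321.3,189.7),240)]))
E
```

```text
top brass [([343.6, 186.6], 17), ([332.6, 187.6], 15), ([320.6, 189.4], 13), ([307.8, 192.0], 10), ([295.5, 195.2], 10), ([285.7, 198.8], 11)]
side brass [([321.4, 180.6], 13), ([312.5, 181.0], 4), ([325.0, 189.5], 12), ([319.2, 197.8], 5), ([328.0, 199.5], 10), ([330.3, 210.9], 9), ([307.6, 216.7], 18), ([322.8, 214.2], 5), ([300.5, 219.4], 22), ([331.6, 221.6], 13), ([331.8, 230.4], 16), ([330.1, 237.8], 28)]
 bar [303.74 281.93] 216 ((303.699951171875, 282.5999755859375), (28.708538055419922, 8.9095458984375), 8.130102157592773)
[[444.0, -327.7, 95.0], [448.2, -296.4, 95.0], [522.4, -319.5, 95.0], [516.8, -350.1, 95.0]] [ 483.3 -321.3   95. ]
a,b z=240 [545.77102899 -30.83163477 236.        ] [552.75195034 -62.9595046  240.        ]
[[317.20108701 174.79819439]
 [320.40776058 179.58091629]]
```

```bash
python3 - <<'E'
from h import *
from scipy.optimize import least_squares
t=Cam("top");s=Cam("side")
T={-2:(285.7,198.8),-1:(295.5,195.2),0:(307.8,192.0),1:(320.6,189.4),2:(332.6,187.6),3:(343.6,186.6)}
S={1:(321.4,180.6),2:(325,189.5),3:(328,199.5),4:(330.3,210.9),5:(331.6,221.6),6:(331.8,230.4)}
def pts(p,k,r=110.):
    th=p[3]-np.radians(18)*np.array(k)   # angle from vertical toward +y_wheel
    l=np.c_[0*th,-r*np.sin(-th),r*np.cos(th)]
    return l@R.from_euler('z',p[2]).as_matrix().T+[p[0],p[1],130]
def res(p):
    return np.r_[(t.proj(pts(p,list(T)))-np.array(list(T.values()))+p[4:6]*0).ravel(),(s.proj(pts(p,list(S)))-np.array(list(S.values()))).ravel()]
f=least_squares(res,[545,-45,.2,.1,0,0],loss='soft_l1')
print(f.x[:2],np.degrees(f.x[2:4]),np.round(f.fun,1))
for k in(0,1):print(k,pts(f.x,[k],112.5))
f=least_squares(lambda p:res(p)[:12],[545,-45,.2,.1,0,0]);print('top',f.x[:2],np.degrees(f.x[2:4]),np.round(f.fun,1))
f=least_squares(lambda p:res(p)[12:],[545,-45,.2,.1,0,0]);print('side',f.x[:2],np.degrees(f.x[2:4]),np.round(f.fun,1))
hsv=cv2.cvtColor(t.im,cv2.COLOR_RGB2HSV)
print(t.im[210:248:2,404:426,0])
print(t.proj([[483.3,-321.3,95]]))
E
```

```text
[551.23015738 -47.63396656] [12.94208354 10.56415443] [-1.1  0.2 -0.9  0.2 -0.7 -0.1  0.1 -0.3  1.2 -0.4  1.  -0.1 -0.5 -1.1
 -0.4 -1.  -0.2  0.   0.   0.5  0.2  1.   0.3  1.6]
0 [[546.61078189 -27.5325717  240.59315212]]
1 [[554.49094537 -61.82341423 241.55391896]]
top [551.11598539 -48.14221713] [12.874879  10.7980789] [-1.   0.3 -0.9  0.3 -0.6  0.   0.2 -0.2  1.2 -0.3  1.1 -0.1]
side [547.92001948 -30.5319436 ] [15.28761389  4.11817837] [-0.4 -1.5 -0.1 -0.8  0.2  0.5  0.3  0.7  0.2  0.6 -0.2  0.2]
[[143 146 147 149 147 150 148 152 156 157 166 177 185 191 199 201 203 203
  200 198 200 202]
 [123 122 130 130 136 137 142 146 150 154 157 151 150 152 158 162 164 162
  164 160 163 164]
 [161 160 157 163 164 172 174 177 173 163 130  95  80  87 103 119 136 143
  162 177 184 185]
 [180 179 179 181 180 176 176 171 156 124  89  63  59  57  68  88 116 144
  174 194 196 203]
 [176 178 179 182 182 181 181 175 148 106  69  62  59  62  73 103 135 146
  162 168 178 188]
 [178 179 179 179 177 177 178 166 129  83  63  56  63  71 103 145 171 174
  168 151 140 144]
 [186 187 183 178 180 177 168 138  9
[... 503 characters left out ...]
  129 122 115 105]
 [166 164 155 134  98  70  61  61  60  68 101 142 170 169 166 152 134 131
  126 122 122 111]
 [176 176 163 137  95  69  64  60  62  81 121 153 168 167 161 145 134 134
  132 129 125 120]
 [171 171 155 116  75  59  60  62  71 107 143 164 169 163 148 135 127 127
  130 126 129 128]
 [158 158 146 112  81  68  66  70  94 130 158 169 170 164 146 129 128 129
  129 127 124 121]
 [138 135 134 118 112 111 110 119 136 159 166 171 172 167 154 144 145 140
  142 139 133 131]
 [189 187 179 174 165 153 141 136 132 135 136 141 149 149 153 163 169 169
  174 169 165 166]
 [209 206 208 207 207 204 200 196 193 187 179 173 162 157 142 136 129 131
  140 145 153 163]]
[[415.82516043 226.55586074]]
```

```bash
python3 - <<'E'
from h import *
from scipy.optimize import least_squares
t=Cam("top");s=Cam("side")
T={-1:(295.5,195.2),0:(307.8,192.0),1:(320.6,189.4),2:(332.6,187.6)}
S={0:(317.4,174.8),1:(321.4,180.6),2:(325,189.5),3:(328,199.5),4:(330.3,210.9)}
def pts(p,k,r):
    th=p[3]-np.radians(18)*np.array(k)
    return np.c_[0*th,r*np.sin(th),r*np.cos(th)]@R.from_euler('z',p[2]).as_matrix().T+[p[0],p[1],130]
def res(p,r):
    return np.r_[(t.proj(pts(p,list(T),r))-np.array(list(T.values()))).ravel(),(s.proj(pts(p,list(S),r))-np.array(list(S.values()))).ravel()]
for r in(107.,110.):
    f=least_squares(res,[545,-45,.2,.1],args=(r,));print(r,f.x[:2].round(1),np.degrees(f.x[2:4]).round(1),np.round(f.fun,1))
    for k in(0,1):print(k,pts(f.x,[k],112.5).round(1))
B={}
for c,w in((t,(398,208,432,246)),(s,(285,270,322,295))):
    g=c.im.max(2);m=np.zeros(g.shape,bool);x0,y0,x1,y1=w;m[y0:y1,x0:x1]=g[y0:y1,x0:x1]<(100 if c is t else 70)
    b=max(blobs(m,30),key=lambda b:b[1]);r=cv2.minAreaRect(np.argwhere(b[2])[:,::-1].astype(np.float32));B[c]=r[0]
    bx=cv2.boxPoints(r);P=np.array([c.onz(p,96) for p in bx]);e=[P[1]-P[0],P[2]-P[1]];L=max(e,key=np.linalg.norm)
    print(b[0],r,c.onz(r[0],96).round(1),"len",np.linalg.norm(L),"yaw",np.degrees(np.arctan2(L[1],L[0])))
print("tri",tri(t,B[t],s,B[s]))
E
```

```text
107.0 [551.5 -47.4] [13.4 10.3] [-0.2  0.2 -0.3  0.   0.1 -0.2  0.7 -0.3  0.2 -0.2 -0.3 -0.3 -0.3 -0.5
 -0.1  0.2  0.1  0.4]
0 [[546.9 -27.7 240.7]]
1 [[555.  -62.  241.5]]
110.0 [551.1 -47.9] [13.2 10.3] [-0.6  0.3 -0.4 -0.   0.4 -0.3  1.4 -0.4 -0.  -1.  -0.4 -0.9 -0.4 -0.9
 -0.1  0.2  0.2  0.7]
0 [[546.5 -28.3 240.7]]
1 [[554.5 -62.6 241.5]]
[413.04487179 227.6025641 ] ((412.9622802734375, 227.632080078125), (6.593306064605713, 28.43363380432129), 15.945395469665527) [ 480.1 -313.3   96. ] len 78.80644353388641 yaw -16.111471323661764
[303.64125561 281.9103139 ] ((303.4231262207031, 282.6153869628906), (29.272197723388672, 9.054535865783691), 7.125016689300537) [ 482.3 -324.6   96. ] len 79.00137776086102 yaw -15.995168623148112
tri [ 481.76240946 -314.9825735    85.72191159]
```

```bash
cat >> h.py <<'E'
HUB=np.array([551.4,-47.6,130.]);YAW=13.3;PH=10.3
def frame(k):  # rotation, u for nipple k
    a=R.from_euler('z',YAW,degrees=True)*R.from_euler('x',-(PH-18*k),degrees=True)
    return a
def pose(k,h,phi,off=(0,0)):
    """TCP pose with nose mouth h mm above channel floor, tool x at phi (clockwise) from axle; off along axle, tangent"""
    a=frame(k);M=a.as_matrix();tip=HUB+M@np.array([off[0],off[1],99+h])
    tool=a*R.from_euler('x',-90,degrees=True)*R.from_euler('y',phi,degrees=True)
    return tip+M[:,2]*59, tool.as_euler('xyz',degrees=True)
def log(m=""):
    s=sense();print(m,"t%.1f"%s["time_s"],"tcp",s["ee_pos"].round(1),"ori",s["orientation"].round(1),"F",s["wrist_force"].round(2),"M",s["ft_torque"].round(3),"gap%.3f"%s["finger_gap"],"q",s["qpos"].round(1));return s
E
python3 - <<'E'
from h import *
print(frame(0).apply([0,0,1]))
D=[-90,0,-16]
for p in([310,380,340],[481,-314,340],[481,-314,69]):print(p,solver.ik(p,D if p[1]<0 else [-90,0,-12.7]))
for k in(0,1):
    for h in(0,70):
        for phi in(-60,0,60):
            p,o=pose(k,h,phi);print(k,h,phi,p.round(),o.round(),solver.ik(p,o))
E
```

```text
[-0.0411334   0.17400654  0.98388504]
[310, 380, 340] [50.7927965  11.90899982 17.68025182 95.771252    0.         63.4927965 ]
[481, -314, 340] [-33.13676962  22.67311944  32.52074532  99.84762588   0.
 -17.13676962]
[481, -314, 69] [-33.13676962  27.31935199  -1.10637916  61.57426884   0.
 -17.13676962]
0 0 -60 [545. -20. 285.] [-95.   9.  73.] [  4.00401065  16.27071168  14.59642737  86.64423297 -10.16328363
 -69.44552529]
0 0 0 [545. -20. 285.] [-100.    0.   13.] [  4.00401065  16.27071168  14.59642737  86.64423297 -10.16328363
  -9.44552529]
0 0 60 [545. -20. 285.] [-95.  -9. -46.] [  4.00401065  16.27071168  14.59642737  86.64423297 -10.16328363
  50.55447471]
0 70 -60 [542.  -8. 354.] [-95.   9.  73.] [  5.33746665  16.78634747  25.42631864  97.19789156 -10.19962849
 -68.09123755]
0 70 0 [542.  -8. 354.] [-100.    0.   13.] [  5.33746665  16.78634747  25.42631864  97.19789156 -10.19962849
  -8.09123755]
0 70 60 [542.  -8. 354.] [-95.  -9. -46.] [  5.33746665  16.78634747  25.42631864  97.19789156 -10.19962849
  51.90876245]
1 0 -60 [556. -68. 287.] [-86.  -7.  73.] [-11.10126972  22.88812138  24.49723356  94.80613973   7.00857008
 -84.59709892]
1 0 0 [556. -68. 287.] [-82.   0.  13.] [-11.10126972  22.88812138  24.49723356  94.80613973   7.00857008
 -24.59709892]
1 0 60 [556. -68. 287.] [-86.   7. -46.] [-11.10126972  22.88812138  24.49723356  94.80613973   7.00857008
  35.40290108]
1 70 -60 [558. -77. 356.] [-86.  -7.  73.] [-11.94337215  24.84420658  37.74142918 106.19725532   6.96084964
 -85.44413444]
1 70 0 [558. -77. 356.] [-82.   0.  13.] [-11.94337215  24.84420658  37.74142918 106.19725532   6.96084964
 -25.44413444]
1 70 60 [558. -77. 356.] [-86.   7. -46.] [-11.94337215  24.84420658  37.74142918 106.19725532   6.96084964
  34.55586556]
```

```bash
python3 - <<'E'
from h import *
D=[-90,0,-16]
env.grip(0.55)
env.move_pose([105,470,345],[-90,0,-12.7]);env.move_pose([481,-314,345],D);log("above")
env.move_linear([481,-314,140],feed=200);log()
env.move_linear([481,-314,69],feed=80,guard=4);log("at")
t=Cam("top");s=Cam("side")
r=lambda im,x,y,w,h,k:cv2.resize(im[y:y+h,x:x+w],None,fx=k,fy=k,interpolation=cv2.INTER_CUBIC)
cv2.imwrite("pics/g.png",np.hstack([r(t.im,380,185,75,75,5),r(s.im,265,230,75,75,5)])[:,:,::-1])
E
```

```text
above t4.5 tcp [ 481.5 -313.2  345.1] ori [-90.   -0.  -15.9] F [-0.63  0.77  1.05] M [ 0.046  0.035 -0.032] gap0.552 q [-33.   22.8  33.5 100.7   0.  -17.1]
 t5.7 tcp [ 481.9 -314.4  141.3] ori [-90.   -0.1 -16. ] F [ 0.55 -0.46  0.71] M [-0.048  0.009 -0.01 ] gap0.553 q [-33.1  24.1   5.2  71.   -0.  -17.1]
at t6.7 tcp [ 481.5 -314.3   69.6] ori [-90.   -0.1 -16. ] F [ 0.28  0.3  -0.02] M [ 0.017 -0.003  0.03 ] gap0.548 q [-33.1  27.3  -1.1  61.6   0.  -17.1]
```

View pics/g.png

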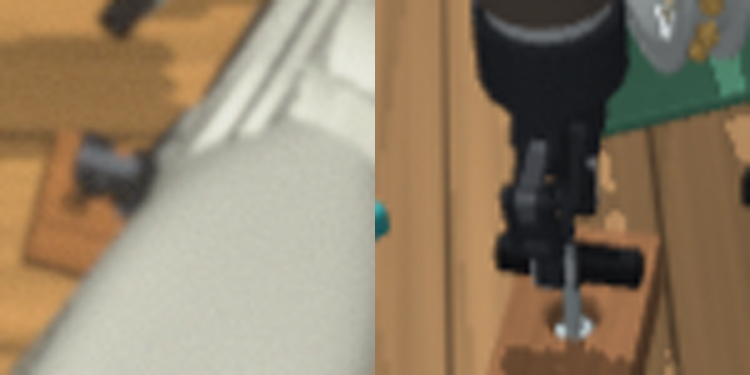

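```bash
python3 - <<'E'
from h import *
s=Cam("side")
d=np.array([np.sin(np.radians(16)),np.cos(np.radians(16)),0])
for nm,p in(("axis bar",[481.5,-314.3,88]),("axis z72",[481.5,-314.3,72]),("axis z100",[481.5,-314.3,100])):
    for o in(0,-32):print(nm,o,(s.proj(np.array(p)+o*d)[0]-[265,230])*5+[375,0])
g=cv2.cvtColor(s.im,cv2.COLOR_RGB2GRAY)
for v in(264,268,272,276,280,284,286,288,290):print(v,g[v,288:322])
E
```

```text
axis bar 0 [565.36912841 259.41073245]
axis bar -32 [551.49570628 304.2971768 ]
axis z72 0 [566.92417987 280.21917091]
axis z72 -32 [553.19376124 325.17673013]
axis z100 0 [564.18663575 243.58757395]
axis z100 -32 [550.20410016 288.41538282]
264 [144 140 141 140  95  45  52  68  69  70  51  30  22  20  20  24  31  31
  24  24  38  95 146 148 112 106 109 108 106 106 105 101  73  77]
268 [145 128  67  40  37  68  71  68  66  45  35  32  24  36  30  31  31  30
  24  24  23  89 105 118 120 106 108 107 106 106 106 104  85  67]
272 [146 142  86  37  25  40  49  52  49  31  26  25  22  41  33  30  25  24
  24  25  24  81 104 104 128 135 112 107 105 105 105 104  98  70]
276 [147 126  95  44  26  25  25  25  25  26  25  26  23  22  26  28  28 112
 121 120 121 124 123 129 132 135 136 119 113 112 110 109 105  88]
280 [120  50  23  24  25  24  27  31  34  33  34  32  25  24  27  94  79  34
  21  19  20  20  20  20  20  23  35  36  42  40  82 117 124  83]
284 [149 127  97  92  69  41  33  20  78  43  29  28  28  28  29 101  98  42
  18  17  16  18  17  18  17  19  20  21  19  16  38 116  93  61]
286 [150 145 142 143 130 119 115 114 113  59  27  29  28  26  30  88  89  38
  32  54  39  36  37  22  16  16  17  18  17  16  82 110  72  56]
288 [149 145 143 140 123 115 114 117 119 121 110 104 100 102  92 103  96  85
 107 118 120 124 127 126 117 113 113 110 106 109 123 102  63  56]
290 [149 145 142 132 117 115 118 118 119 119 113 104  93  80  81 101 101  94
  79  83  90 105 125 125 122 121 121 122 124 124 124  76  56  63]
```

The bar's centre (x≈569 in the crop) sits about 2 mm towards +x of the finger centre, so I'll shift along the bar, grip and lift.

```bash
python3 - <<'E'
from h import *
env.move_linear([482.8,-314.5,69],feed=50)
log()
env.grip(0.0,60);log("gripped")
env.move_linear([482.8,-314.5,73],feed=40);log("4up")
env.move_linear([482.8,-314.5,345],feed=250);log("up")
p,o=pose(0,75,0);env.move_pose(p,o);log("a75")
env.move_linear(pose(0,25,0)[0],feed=120);env.wait(.3);log("a25")
t=Cam("top");s=Cam("side")
r=lambda im,x,y,w,h,k:cv2.resize(im[y:y+h,x:x+w],None,fx=k,fy=k,interpolation=cv2.INTER_CUBIC)
cv2.imwrite("pics/a25.png",np.hstack([r(t.im,270,160,75,100,5),r(s.im,285,115,75,100,5)])[:,:,::-1])
print("nose exp side",s.proj(pose(0,25,0)[0]-59*frame(0).apply([0,0,1])))
E
```

```text
t7.1 tcp [ 483.1 -314.7   69.2] ori [-90.  -0. -16.] F [0.34 0.02 0.43] M [-0.011  0.039  0.   ] gap0.550 q [-33.1  27.5  -0.8  61.7  -0.  -17.1]
gripped t7.5 tcp [ 482.9 -314.6   69.3] ori [-90.  -0. -16.] F [-0.66  0.73  1.31] M [ 0.033 -0.     0.005] gap0.154 q [-33.1  27.5  -0.8  61.7   0.  -17.1]
4up t7.8 tcp [ 482.7 -314.4   72.9] ori [-90.   0. -16.] F [-0.91  0.18 -2.49] M [ 0.013 -0.042 -0.005] gap0.152 q [-33.1  27.3  -0.5  62.2  -0.  -17.1]
up t9.0 tcp [ 482.4 -314.3  343.7] ori [-90.    0.1 -16. ] F [ 0.29 -0.25 -2.58] M [ 0.039  0.    -0.009] gap0.149 q [-33.1  23.1  33.7 100.7  -0.  -17.1]
a75 t10.3 tcp [541.7  -8.  359. ] ori [-100.3    0.    13.2] F [ 0.72 -1.05 -2.3 ] M [ 0.215  0.044 -0.044] gap0.156 q [  5.3  16.9  26.3  98.  -10.2  -8. ]
a25 t11.1 tcp [544.2 -15.6 310.8] ori [-1.003e+02 -1.000e-01  1.330e+01] F [-0.85 -0.12 -1.52] M [ 0.281  0.065 -0.028] gap0.150 q [  4.5  16.2  18.3  90.3 -10.2  -9. ]
nose exp side [[317.07318034 169.34391241]]
```

View pics/a25.png

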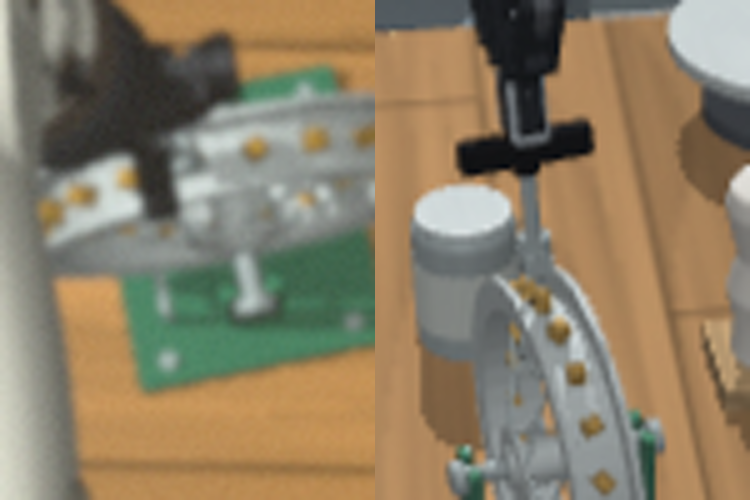

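```bash
cat >> h.py <<'E'
def hgt(k):
    s=sense();u=frame(k).apply([0,0,1]);return float((s["ee_pos"]-HUB)@u-158), s
def turn(d):
    q=np.array(sense()["qpos"]) if not hasattr(turn,"q") else turn.q
    q=q.copy();q[5]+=d;env.move_j(q);turn.q=q
def down(k,phi,hmin,hstart,off=(0,0),feed=25,g=3.0):
    hit=env.move_linear(pose(k,hmin,phi,off)[0],feed=feed,orientation=pose(k,hmin,phi,off)[1],guard=g)
    h,s=hgt(k);return hit,h,s
def tq(k,n=8,dt=.012):
    u=frame(k).apply([0,0,1]);v=[];f=[]
    for i in range(n):
        s=sense();v.append(s["ft_torque"]@u);f.append(s["wrist_force"]);env.wait(dt)
    M=frame(k).as_matrix();return np.mean(v),np.std(v),(np.mean(f,0)@M).round(1)
E
python3 - <<'E'
from h import *
p,o=pose(0,25,-110)
q=solver.ik(*pose(0,25,0));q[5]-=110;env.move_j(q);env.wait(.2)
print(tq(0),hgt(0)[0],pose(0,25,-110)[1],sense()["orientation"])
env.move_linear(pose(0,16,-110)[0],feed=60)
phi=-110;F0=tq(0);print("free",F0)
for i in range(7):
    hit,h,s=down(0,phi,0.5,16)
    print(phi,hit,round(h,1),tq(0,4))
    if h<4 : break
    phi+=15
    pp=pose(0,h+1.5,phi-15);env.move_linear(pp[0],feed=40,orientation=pp[1])
    pp=pose(0,h+1.5,phi);env.move_pose(*pp)
log()
E
```

```text
(np.float64(-0.004445974737233881), np.float64(0.04223777134937153), array([ 0.1,  0.5, -2. ])) 24.99865184083501 [-86.44332226   9.67266656 123.60102999] [-86.44519379   9.67314102 123.59373078]
free (np.float64(-0.01208232649257713), np.float64(0.01782047942641555), array([ 0.1,  0.2, -2.2]))
-110 True 10.8 (np.float64(-0.017458118311495067), np.float64(0.01694742001475059), array([1.1, 1.2, 0.6]))
-95 True 10.3 (np.float64(-0.016877492798102585), np.float64(0.01941833650167366), array([1. , 0.9, 1.7]))
-80 True 9.8 (np.float64(-0.0051314619542452), np.float64(0.02123308727215739), array([0.4, 0.2, 1.1]))
-65 True 9.4 (np.float64(-0.03723067961856593), np.float64(0.03232790481390228), array([ 1.3,  0.4, -1.7]))
-50 True 9.9 (np.float64(-0.008502726273431696), np.float64(0.009323104129621763), array([1. , 0.6, 1.9]))
-35 True 10.4 (np.float64(0.005400117785659957), np.float64(0.02730985061472252), array([0.9, 0.3, 2.7]))
-20 True 10.5 (np.float64(-0.011669787431196496), np.float64(0.014025622410167709), array([1.3, 0.2, 2.1]))
 t19.7 tcp [544.2 -18.  296.8] ori [-100.2    1.    18.4] F [ 0.1   0.74 -0.92] M [ 0.353 -0.154  0.012] gap0.154 q [  4.2  16.3  16.3  88.4 -10.2 -14.4]
```

```bash
python3 - <<'E'
from h import *
phi=-65
pp=pose(0,13,phi,(1,.2));env.move_pose(*pp)
for off in((1,.2),(1.8,.2),(1.2,1),(1.2,-.8),(0.2,1),(0.2,-.8)):
    hit,h,s=down(0,phi,0.5,16,off,feed=30,g=4)
    print(off,hit,round(h,1),tq(0,4), round(sense()["time_s"],1))
    if h<5 : break
    pp=pose(0,h+1,phi,off);env.move_linear(pp[0],feed=60,orientation=pp[1])
log()
E
```

```text
(1, 0.2) True 0.5 (np.float64(-0.006213348692206308), np.float64(0.04927563707230981), array([0.6, 0.3, 4.7])) 21.2
 t21.2 tcp [545.8 -19.1 285.8] ori [-94.4   9.3  78. ] F [0.51 0.69 4.46] M [ 0.315 -0.096 -0.008] gap0.157 q [  4.1  16.4  14.8  86.8 -10.1 -74.4]
```

```bash
cat >> h.py <<'E'
def seekbite(k,step=6,maxa=90,thr=.078):
    a=0;c=0;L=[]
    t0=sense()["time_s"]
    while a<maxa:
        turn(step);a+=step;m,sd,f=tq(k,10,.01);L.append((a,round(m,3)))
        c=c+1 if m>thr else 0
        if c==2:break
    print(L,"f",f,"j6",turn.q[5],"dt",sense()["time_s"]-t0);return L
E
python3 - <<'E'
from h import *
pp=pose(0,2.5,-65,(1,.2));env.move_linear(pp[0],feed=40,orientation=pp[1])
turn.q=np.array(solver.ik(*pp));print(tq(0),turn.q[5])
seekbite(0);log()
E
```

```text
(np.float64(0.009634697552050061), np.float64(0.02456093868193995), array([ 0.5,  0.3, -1.6])) -74.3586243012628
[(6, np.float64(-0.012)), (12, np.float64(0.02)), (18, np.float64(0.024)), (24, np.float64(0.006)), (30, np.float64(0.012)), (36, np.float64(0.031)), (42, np.float64(0.016)), (48, np.float64(0.02)), (54, np.float64(0.025)), (60, np.float64(0.019)), (66, np.float64(0.065)), (72, np.float64(0.072)), (78, np.float64(0.077)), (84, np.float64(0.07)), (90, np.float64(0.066))] f [ 0.9  0.1 -4.5] j6 15.641375698737207 dt 5.0
 t26.5 tcp [545.8 -19.3 287.9] ori [-99.4  -4.3 -11.2] F [ 0.52 -0.63 -4.39] M [ 0.293 -0.072  0.114] gap0.153 q [  4.1  16.4  15.1  87.1 -10.2  15.5]
```

```bash
python3 - <<'E'
from h import *
turn.q=np.array(sense()["qpos"]);turn.q=np.array(solver.ik(*pose(0,2.5,25,(1,.2))));print(turn.q[5])
turn(63);print("end",tq(0,10,.01),sense()["qpos"][5])
turn(-9);print("rel",tq(0,5),sense()["qpos"][5])
o=pose(0,40,79,(1,.2))
env.move_linear(o[0],feed=100,orientation=o[1]);log("up")
q=np.array(solver.ik(*pose(1,40,0,(1,.2))));q[5]-=145;print(q[5]);env.move_j(q)
pp=pose(1,16,-145,(1,.2));env.move_linear(pp[0],feed=80,orientation=pp[1]);log("b16")
phi=-145;off=(1,.2)
for i in range(6):
    hit,h,s=down(1,phi,0.5,16,off,feed=30,g=4)
    print(phi,hit,round(h,1),tq(1,4), round(sense()["time_s"],1))
    if h<4 : break
    pp=pose(1,h+1.2,phi,off);env.move_linear(pp[0],feed=60,orientation=pp[1])
    phi+=15
    pp=pose(1,h+1.2,phi,off);env.move_pose(*pp)
log()
E
```

```text
15.641375698737214
end (np.float64(0.08255582455316515), np.float64(0.03507955976809294), array([ 0.2,  0.1, -3.9])) 78.57782712974883
rel (np.float64(-0.01403359987271675), np.float64(0.0254841545715474), array([-0.3,  0.4, -1.7])) 69.80078404915992
up t28.4 tcp [544.3 -12.7 324.7] ori [-92.  -10.1 -65.6] F [-0.14  0.24 -2.22] M [ 0.223  0.107 -0.04 ] gap0.156 q [  4.8  16.5  20.6  92.6 -10.2  70.4]
-170.02290415389763
b16 t32.4 tcp [557.5 -69.8 302.4] ori [-96.3  -4.4 158.6] F [-0.38 -1.24 -1.1 ] M [-0.142 -0.054  0.01 ] gap0.150 q [ -11.2   23.3   27.4   97.4    7.  -169.7]
-145 True 9.2 (np.float64(-0.004972023639595337), np.float64(0.03206864687076848), array([0. , 0.6, 2. ])) 32.8
-130 True 7.8 (np.float64(-0.0021851393605418993), np.float64(0.0224857500001437), array([ 0.7,  0.6, -1.1])) 33.6
-115 True -0.1 (np.float64(0.025126500180648707), np.float64(0.019980668050646536), array([-0.1,  0.6,  5. ])) 34.6
 t34.6 tcp [557.2 -67.6 286.5] ori [-93.3  -7.  128.5] F [-0.27 -0.23  5.46] M [-0.03 -0.04 -0.07] gap0.148 q [ -11.    23.    24.7   94.9    7.  -139.6]
```

```bash
sed -i 's/if c==2/if c==3/' h.py; python3 - <<'E'
from h import *
pp=pose(1,2,-115,(1,.2));env.move_linear(pp[0],feed=40,orientation=pp[1])
turn.q=np.array(solver.ik(*pp));print(tq(1),turn.q[5])
seekbite(1,4,90,.047);log()
E
```

```text
(np.float64(-0.003518597478002157), np.float64(0.028854875740871), array([ 0.8,  0.7, -1.5])) -139.5622487118794
[(4, np.float64(-0.014)), (8, np.float64(0.0)), (12, np.float64(0.026)), (16, np.float64(0.016)), (20, np.float64(0.026)), (24, np.float64(0.02)), (28, np.float64(0.037)), (32, np.float64(0.039)), (36, np.float64(0.016)), (40, np.float64(0.042)), (44, np.float64(0.041)), (48, np.float64(0.029)), (52, np.float64(0.039)), (56, np.float64(0.025)), (60, np.float64(0.015)), (64, np.float64(0.03)), (68, np.float64(0.06)), (72, np.float64(0.078)), (76, np.float64(0.08))] f [ 0.6  0.6 -5.4] j6 -63.56224871187939 dt 6.3333999999999975
 t41.3 tcp [557.3 -68.1 288.6] ori [-84.   -4.9  52.2] F [ 0.73  0.3  -5.69] M [ 0.052 -0.231  0.065] gap0.152 q [-11.1  23.   25.   95.2   7.  -63.7]
```

```bash
python3 - <<'E'
from h import *
turn.q=np.array(solver.ik(*pose(1,2,-39,(1,.2))));print(turn.q[5])
turn(172);print("end",tq(1,10,.01),sense()["qpos"][5])
turn(-9);print("rel",tq(1,5),sense()["qpos"][5])
o=pose(1,75,124,(1,.2))
env.move_linear(o[0],feed=150,orientation=o[1]);log("up")
t=Cam("top");s=Cam("side")
r=lambda im,x,y,w,h,k:cv2.resize(im[y:y+h,x:x+w],None,fx=k,fy=k,interpolation=cv2.INTER_CUBIC)
cv2.imwrite("pics/b75.png",np.hstack([r(t.im,270,160,75,100,5),r(s.im,285,105,75,100,5)])[:,:,::-1])
q=solver.ik([482.8,-314.5,345],[-90,0,-16]);print(q);env.move_pose([482.8,-314.5,345],[-90,0,-16])
env.move_linear([482.8,-314.5,125],feed=200);log("above hole")
s=Cam("side");t=Cam("top")
cv2.imwrite("pics/ret.png",np.hstack([r(t.im,380,185,75,75,5),r(s.im,265,230,75,75,5)])[:,:,::-1])
print("nose exp",s.proj([[482.8,-314.5,66],[482.8,-314.5,45]]))
E
```

```text
-63.562248711879384
end (np.float64(0.09414248971997681), np.float64(0.02402340566241555), array([-0.6,  0.8, -4.3])) 108.42709541692933
rel (np.float64(-0.0009210645520659755), np.float64(0.03837969344093913), array([-0.6,  0.7, -2.3])) 99.61314293574283
up t44.8 tcp [559.7 -77.8 360.5] ori [ -94.3    6.4 -111. ] F [-0.5   0.49 -2.63] M [-0.197 -0.064  0.014] gap0.154 q [-12.   25.2  39.  107.1   6.9  98.6]
[-33.08056095  23.05875141  33.84580966 100.78705824   0.
 -17.08056095]
above hole t48.0 tcp [ 483.7 -315.   126.4] ori [-90.   -0.1 -16. ] F [-1.25 -0.52 -1.63] M [-0.012  0.002 -0.017] gap0.149 q [-33.1  24.9   4.1  69.1   0.  -17.1]
nose exp [[303.98858386 287.60295339]
 [304.38220928 292.936267  ]]
```

View pics/ret.png

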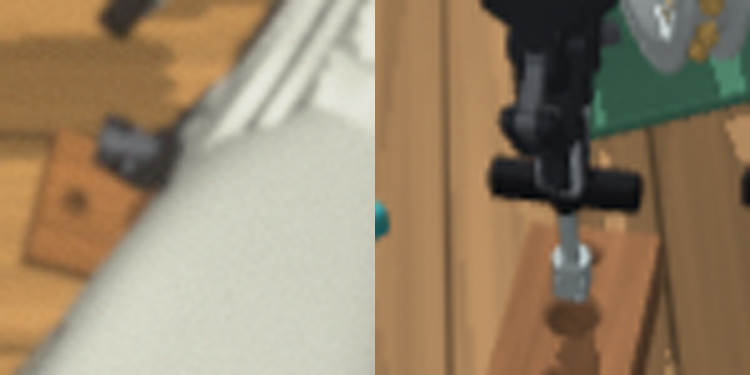

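View pics/b75.png

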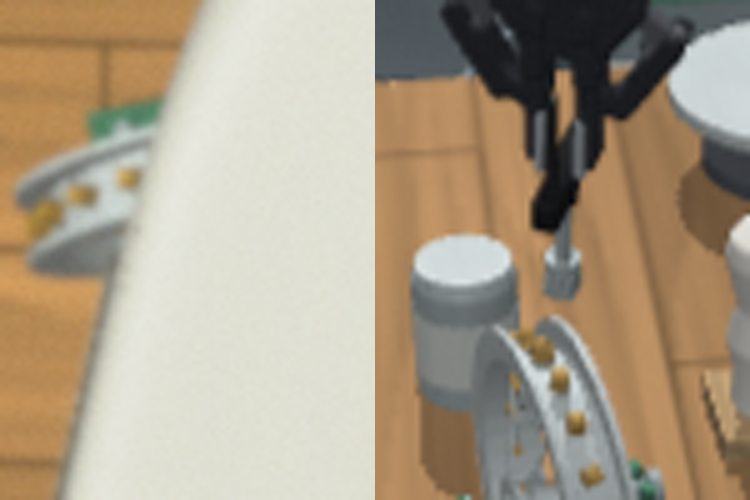

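The return picture shows the nose at (571,290), straight above the hole mouth at (572,316). Lowering it and letting go.

```bash
python3 - <<'E'
from h import *
print(env.move_linear([482.8,-314.5,82],feed=80,guard=6));log("in")
print(env.move_linear([482.8,-314.5,68.8],feed=30,guard=3));s=log("floor")
env.grip(0.45);env.wait(.2);log("open")
env.move_linear([482.8,-314.5,160],feed=120);env.move_linear([482.8,-314.5,345],feed=250);env.move_j([-75,0,20,95,0,-17]);log("away")
s=Cam("side");t=Cam("top")
r=lambda im,x,y,w,h,k:cv2.resize(im[y:y+h,x:x+w],None,fx=k,fy=k,interpolation=cv2.INTER_CUBIC)
cv2.imwrite("pics/end.png",np.hstack([r(t.im,270,165,180,100,2.2),r(s.im,265,160,100,150,2.2)[:220,:]])[:,:,::-1])
E
```

```text
False
in t48.7 tcp [ 483.  -314.7   82.2] ori [-90.  -0. -16.] F [-0.59  0.54 -2.  ] M [-0.007 -0.007  0.039] gap0.151 q [-33.1  26.8   0.3  63.4   0.  -17.1]
True
floor t49.2 tcp [ 482.8 -314.4   69.2] ori [-90.  -0. -16.] F [-0.    0.33  3.27] M [ 0.025 -0.021  0.019] gap0.150 q [-33.1  27.5  -0.8  61.7   0.  -17.1]
open t49.8 tcp [ 481.7 -313.8   67.8] ori [-89.9   0.2 -16. ] F [-0.27  0.19  0.08] M [0.014 0.014 0.065] gap0.452 q [-33.1  27.6  -0.9  61.7   0.  -17.1]
away t53.0 tcp [ 124.  -460.4  458.6] ori [-94.4 -14.3 -57.4] F [ 0.31  0.29 -0.25] M [0.194 0.072 0.   ] gap0.452 q [-74.9   0.1  20.   95.    0.  -17. ]
```

View pics/end.png

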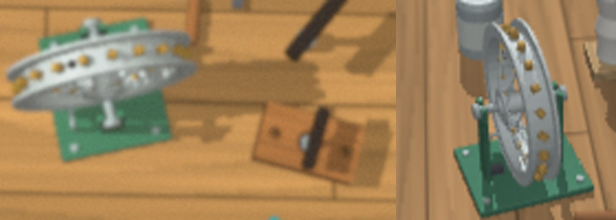

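The driver stands upright in the block's middle hole at (315,138) in the crop, and the wheel and its surroundings look unmoved. Handing in.

```bash
python3 -c "
from rig import order,sense
order.job_done();print(sense()['time_s'])"
```

```text
the job is handed in; nothing more can be done
the job is handed in; nothing more can be done
```

The job is handed in. Both slack nipples were turned, the valve-side one first, and the driver is back in its hole. It took about 53 s of the 69 s.

| Nipple | Bite felt at driver angle | Final driver angle | Turn past the bite |
|---|---|---|---|
| First (beside the valve hole) | about 62° | 153° | about 91° |
| Second | about 66° | 248° | about 182° |

- **Bite:** in both cases the torque stepped clearly from about 0.02–0.03 to 0.07–0.08 N m, and read 0.08–0.09 N m at the end of each turn. Each bite angle could be out by roughly 3–4°, because I turned in 4–6° steps and the grip winds up a little.
- **Seating:** my first seven tries on the first nipple stopped on the taper, because I was about 1 mm off along the axle. With that corrected, the driver went right down on both nipples.
- **Force:** downward presses were stopped at a 3–4 N change. Measured at the wrist, the push was at most about 5.5 N. The turning itself was done just clear of the channel floor.
- **Last look:** the driver stands upright in the block, and the wheel and the things around it look unmoved. The tin, maquette and clamp are largely outside that last picture.
- **Not checked:** I couldn't see the nipples' angles, so those rest on torque and joint 6 readings alone.

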